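# Stand the fallen reducer up on its wide end

## Robot

A 6-joint arm with a two-finger parallel gripper is mounted at the origin on a cart in front of the work surface, level with it; the furniture and walls round the work are solid. World frame = base frame: x ahead of the robot, y to its left, z up, the work surface at z = 0. Lengths are in m, angles in rad, forces in N, time in s.
With the tool pointing down it reaches from about 0.35 to 0.775 m from the base axis. Payload 5.5 kg.
Tool frame: the origin (TCP) lies midway between the tips of the shut fingers; the grasp point (between the pads) lies 19 mm behind it; z points along the fingers, y is the line along which they close (so a half turn about z gives the same grasp; the last joint's range is limited). The gripper opens to 85 mm and grips with 20 to 120 N. Pads are 22 mm wide; open, the fingers measure 114 mm over their backs; the gripper's body (76 mm by 85 mm) begins 54 mm behind the grasp point. The pads swing forward as they close: fully open they stand 13 mm farther back than shut.
Start: joints at [-0.14, 0.313, 0.046, 1.304, 0, 1.431], TCP at [0.575, -0, 0.231] pointing down, gripper open.
Joint ranges: [-2.76, 2.76], [-0.86, 1.69], [-1.03, 1.26], [-2.2, 2.34], [-1.47, 1.5], [-3.14, 3.14]. Speed limits (rad/s): [2.57, 2.57, 3.14, 3.14, 3.14, 3.14].

## Interface

Orientations are given as a unit quaternion [w, x, y, z].
In Python, from workcell import env gives the robot as it stands.
- The arm moves only by the tool move_arm, never from a script. Its argument "targets" is a list of rows, each a list of 3 entries, a list of its own where there are three numbers: the shift along the tool's x, y, z in mm, then the turn, a rotation vector about the tool's x, y, z in units of 10 degrees (1.0 is 10 degrees), then the closure, from -1 (fully open) to 1 (shut). In form: [[[dx, dy, dz], [ax, ay, az], gripper], ...]. A call has 1 to 5 rows; each row is the pose to reach, as a shift and turn from the pose commanded when the call began, along the tool's axes at that moment; what a row does not reach only later rows make up. A row lasts 1/8 s, in which the tool goes at most 62.5 mm and 10.7 degrees, less where a joint would pass 70% of its speed; a pose out of reach is approached as far as the arm can. A call with a gripper value outside its range is refused whole. The fingers move at their own pace and stop on an object; "squeeze" is the grip in N (left out, the last holds). Time passes only in rows, so rows that repeat a pose let the fingers close. It gives the time, the measured TCP pose, the force, the opening and the grip force at its end, in the units of the state.
- env.get_state(): the state, without advancing time (a new reading comes with each control period).
- env.read_camera(name): name is "scene" or "side" or "wrist"; returns a dict with "pixels" (384x512x3 uint8, red, green, blue), "fovy" (degrees; the focal length in pixels is half the picture's height over the tangent of half this angle, whatever the lens; pixels are square), "cx", "cy" (the principal point, pixels), "extrinsics" (4x4, takes a point from world to camera coordinates); the wrist camera has in their place "mount" (4x4, takes a point from camera to tool coordinates, whose origin is the TCP and whose axes are the flange's). Camera axes: x right, y up, looking along -z (the intrinsics and any distortion apply to the point x, -y, -z); pixel columns grow to the right and rows downward; lengths in m; the calibration is good to about 2 mm. The wrist camera is an equidistant fisheye: a pixel r from the principal point sees the ray r / f radians off the axis. A picture is of the moment at which its call begins: read the wrist's pose just before it. There is no depth.
- env.hand_in(): hands the job in; it is judged then, once.
Trained networks look in a picture, given as the dict that the camera call returned (one of the last four; its "shot" number tells which), for a name from the list of things; names that differ only in an ending like _2 or _b are one class to them, and where a whole thing is asked for, a point or a joint stands for the part that bears it (a point fixed in the world has none). Each returns a list of dicts, best first, with "confidence" (0 to 1); they miss things now and then, are a little off and sometimes report something else, mostly with a low value. They report only what shows in the picture. A call takes as long as a camera call.
- env.spot_in(thing, picture): "centre" ([x, y, z] in m, in world coordinates, good to about 4 mm: the middle of the surface that is visible of it).
- env.regions_of(thing, picture): "mask" (384x512 bool, what is visible of it).
- env.landmark_of(thing, picture): "centre" ([x, y, z] in m, in world coordinates, good to about 4 mm: a listed point, or the origin of a listed thing).
The state is a dict: "clock": time; "joint_pos": joint angles; "qvel": joint speeds; "tau": joint torques, N m; "tcp_pos": TCP position; "orientation": TCP orientation; "wrist_force": force on the tool from outside, world axes, zero at the start; "ft_torque": the same for the moment, N m; "finger_gap": finger opening in m; "grip_force": force on a finger pad.
Only numpy, scipy, OpenCV 4.12 (cv2) and the standard library are available. Lean on these libraries where they do the work, as an engineer would, in place of code of your own. Each camera call takes 0.05 s, during which the arm holds its last target. There are 200 camera calls.

## Task

One stepped pipe reducer has fallen over on the trolley top and lies on its side. Take it by its narrow neck and tip it up until it stands upright on its wide end, about where it lies: lift only the neck and let the rim of the wide end pivot on the trolley, without lifting the whole piece clear. Leave the small straight sleeve lying, do not disturb it or the reducer that already stands, and let go.

Things in the scene. Friction and masses are not known exactly. Their poses are not given: they have to be found in the camera images.
- reducer: The fallen stepped reducer, cream stained pipe, 0.3 kg, 167 mm long: a wide body 113 mm in diameter for 111 mm, then a neck. Origin: centre of the wide end's face; own z runs along the axis to the neck (up when it stands). It lies level, axis 56 mm up, neck to the left (+y) within 35 degrees. Standing, its origin is at height 0, some 56 mm from where it lay, away from the neck.
- neck (a point): Point on the axis of the fallen reducer in the middle of its round neck, 140 mm from the wide end. The neck is 53 mm in diameter and 56 mm long, from 111 to 167 mm, solid enough to pinch across. Centre of mass: on the axis, 73 mm from the wide end, so that past about 55 degrees of raising it tips upright by itself.
- sleeve: A small plain straight sleeve of the same cream pipe without any step, 47 mm in diameter, 85 mm long, lying on its side with its axis 23 mm above the trolley top; to be left lying. Origin: centre of one end face, z along the pipe (roughly +y).
- standing_reducer: Another cream stepped reducer, already standing upright beyond the work, body 96 mm in diameter, 185 mm high, with a 44 mm neck on top; to be left alone. Origin: centre of its underside, z up.

How it is judged:
By the outcome, as a careful person would: the job done as asked, in the order asked, and still so for the second after the job is handed in, with the robot touching nothing.
It also fails if it takes over 42 s, if anything falls off the work surface, if the arm or the gripper's body presses on something with over 40 N, if the wrist force passes 120 N, or if a joint passes its speed limit or range.

## Working session

There is one attempt and no reset: what is moved stays moved. The work goes in short steps, Python scripts to look and compute and a tool call to move; the robot and the scene stay as the last step left them, time stands still between calls to the robot, and variables do not carry over. Pictures are saved under pics/ and viewed, at most 10 in all, crops included, and the job is handed in when it is done.

Besides the shell and the picture viewer there is one more tool, called after ">>>" in YAML: its name, and indented under it one key for each argument. move_arm: Moves the arm, as the interface text tells. Its arguments: {"type":"object","properties":{"targets":{"type":"array","items":{"type":"array"}},"squeeze":{"type":"number"}},"required":["targets"]}

```bash
mkdir -p pics; cat > look.py <<'E'
from workcell import env
import cv2, numpy as np
def shot(cam,name=None):
    p=env.read_camera(cam)
    if name: cv2.imwrite(f'pics/{name}.png',cv2.cvtColor(p['pixels'],cv2.COLOR_RGB2BGR))
    return p
def ask(p,things):
    for t in things:
        for f in ('landmark_of','spot_in'):
            try:
                for r in getattr(env,f)(t,p)[:2]: print(t,f,np.round(r['centre'],3),round(r['confidence'],2))
            except Exception as e: print(t,f,e)
E
python3 - <<'E'
from look import *
s=env.get_state(); print({k:np.round(v,3) for k,v in s.items()})
for c in ('scene','side'):
    p=shot(c,c+'1'); print(c); ask(p,['reducer','neck','sleeve','standing_reducer'])
E
```

```text
{'clock': np.float64(0.0), 'joint_pos': array([-0.14 ,  0.314,  0.045,  1.304, -0.   ,  1.431]), 'qvel': array([-0.001, -0.001,  0.001, -0.   ,  0.   ,  0.001]), 'tau': array([-3.0000e-03, -4.8063e+01,  2.9853e+01,  2.0000e-02, -0.0000e+00,
       -0.0000e+00]), 'tcp_pos': array([0.574, 0.   , 0.23 ]), 'orientation': array([-0.001,  0.707,  0.707, -0.001]), 'wrist_force': array([ 0.408, -0.571, -0.119]), 'ft_torque': array([ 0.035, -0.06 ,  0.017]), 'grip_force': np.float64(0.0), 'finger_gap': np.float64(0.085)}
scene
reducer landmark_of [ 0.549 -0.27   0.055] 0.83
reducer spot_in [ 0.504 -0.215  0.093] 0.71
neck landmark_of [ 0.51  -0.145  0.053] 0.98
neck spot_in [ 0.501 -0.225  0.093] 0.82
sleeve landmark_of [0.489 0.106 0.025] 0.7
sleeve spot_in [0.502 0.133 0.042] 0.65
sleeve spot_in [ 0.499 -0.221  0.092] 0.24
standing_reducer landmark_of [ 0.756 -0.048 -0.001] 0.56
standing_reducer spot_in [ 0.734 -0.054  0.094] 0.56
side
reducer landmark_of [ 0.543 -0.277  0.056] 0.76
reducer spot_in [ 0.519 -0.179  0.08 ] 0.9
neck landmark_of [ 0.509 -0.142  0.056] 0.86
neck spot_in [ 0.523 -0.176  0.08 ] 0.98
sleeve landmark_of [0.487 0.108 0.024] 0.67
sleeve spot_in [0.507 0.16  0.032] 0.94
standing_reducer landmark_of [ 0.76  -0.046 -0.   ] 0.57
standing_reducer spot_in [ 0.75  -0.02   0.083] 0.98
```

View pics/scene1.png

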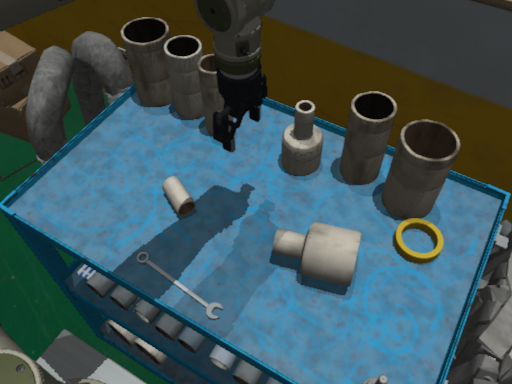

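View pics/side1.png

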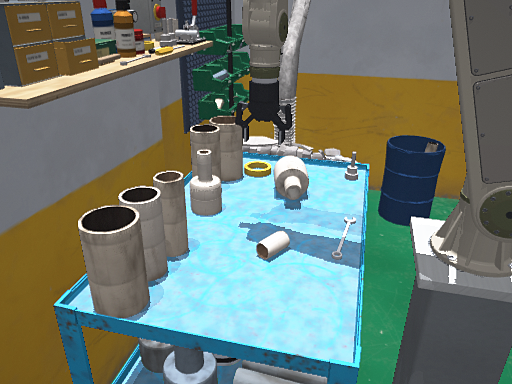

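The scene picture shows the fallen reducer at about (330,252) with its neck at (288,243). The sleeve is at (178,195) and the standing reducer at (302,140), both well clear. I'll tilt the tool about 45° from the neck side, pinch the neck, then swing about the rim.

```bash
cat >> look.py <<'E'
from scipy.spatial.transform import Rotation as R
def rot(s): q=s['orientation']; return R.from_quat([q[1],q[2],q[3],q[0]])
def frame(a,tilt):  # tool x=a,y=p,z=-Z then turned about own y
    a=np.r_[a[:2],0]/np.hypot(*a[:2]); z=np.array([0,0,-1.]); 
    return R.from_matrix(np.c_[a,np.cross(z,a),z])*R.from_euler('y',tilt,degrees=True)
def rel(s,pos,Rt):
    r0=rot(s); print('shift mm',np.round(1000*r0.inv().apply(pos-s['tcp_pos']),1),'turn',np.round((r0.inv()*Rt).as_rotvec(degrees=True)/10,2))
E
python3 - <<'E'
from look import *
O=np.array([.546,-.2735,.056]);N=np.array([.5095,-.1435,.056]);a=(N-O)/np.linalg.norm(N-O);print(a)
s=env.get_state();F=frame(a,-45);z=F.apply([0,0,1]);G=O+.143*a
rel(s,G+.021*z-.11*z,F)
E
```

```text
[-0.27031661  0.96277148  0.        ]
shift mm [-75.2 -84.7 112.4] turn [-0.61 -4.47 -1.49]
```

>>> move_arm:
  targets:
    - [[-15,-17,22],[-0.12,-0.9,-0.3],-1]
    - [[-30,-34,45],[-0.24,-1.8,-0.6],-1]
    - [[-45,-51,67],[-0.37,-2.7,-0.9],-1]
    - [[-60,-68,90],[-0.49,-3.6,-1.2],-1]
    - [[-75,-85,112],[-0.61,-4.47,-1.49],-1]
  squeeze: 50

```text
clock: 1.52
tcp_pos: [0.49, -0.075, 0.1197]
orientation: [0.307, 0.557, 0.736, -0.232]
wrist_force: [0.7, 0.7, -0.6]
finger_gap: 0.0855
grip_force: 0.0
```

```bash
python3 - <<'E'
from look import *
s=env.get_state();print(s['clock'],s['tcp_pos'],s['joint_pos'])
p=shot('wrist','w1');ask(p,['reducer','neck'])
p=shot('scene');ask(p,['reducer','neck'])
O=np.array([.546,-.2735,.056]);a=np.array([-.2703,.9628,0])
s=env.get_state();F=frame(a,-45);z=F.apply([0,0,1]);G=O+.143*a
rel(s,G+.021*z,F)
E
```

```text
1.525 [ 0.49000726 -0.07502659  0.11966891] [ 0.11431554  0.21140408 -0.63715492  0.56066613 -0.77675305  1.34319229]
reducer landmark_of [ 0.544 -0.28   0.054] 0.81
reducer spot_in [ 0.509 -0.169  0.072] 0.73
neck landmark_of [ 0.507 -0.141  0.052] 0.59
reducer landmark_of [ 0.547 -0.273  0.056] 0.86
reducer spot_in [ 0.503 -0.218  0.095] 0.71
neck landmark_of [ 0.508 -0.144  0.055] 0.87
neck landmark_of [0.488 0.107 0.024] 0.51
neck spot_in [ 0.499 -0.22   0.091] 0.65
shift mm [  1.7  -2.  111.1] turn [ 0.01 -0.   -0.01]
```

View pics/w1.png

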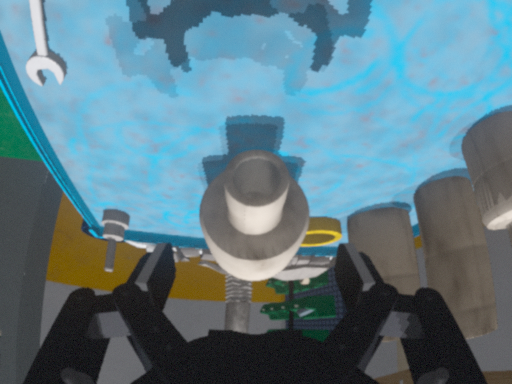

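The wrist view shows the neck at about (256,195), centred between the fingers at x≈155 and 355. I'll go in and close.

>>> move_arm:
  targets:
    - [[1,-1,35],[0,0,0],-1]
    - [[1,-1,70],[0,0,0],-1]
    - [[1,-1,95],[0,0,0],-1]
    - [[1,-1,111],[0,0,0],-1]
    - [[1,-1,111],[0,0,0],-1]

```text
clock: 2.65
tcp_pos: [0.5102, -0.1511, 0.0399]
orientation: [0.304, 0.559, 0.736, -0.232]
wrist_force: [0.2, 0.5, 0.4]
finger_gap: 0.0855
grip_force: 0.0
```

>>> move_arm:
  targets:
    - [[0,0,0],[0,0,0],0.0]
    - [[0,0,0],[0,0,0],0.3]
    - [[0,0,0],[0,0,0],0.6]
    - [[0,0,0],[0,0,0],0.8]
    - [[0,0,0],[0,0,0],0.8]
  squeeze: 50

```text
clock: 3.28
tcp_pos: [0.5107, -0.1498, 0.0408]
orientation: [0.305, 0.558, 0.736, -0.231]
wrist_force: [-1.2, 5.9, 5.7]
finger_gap: 0.0504
grip_force: 54.7
```

```bash
python3 - <<'E'
from look import *
s=env.get_state();print(s['clock'],s['tcp_pos'],s['finger_gap'],s['grip_force'],s['wrist_force'],s['joint_pos'])
p=shot('side','s2');ask(p,['reducer','neck'])
p=shot('scene');ask(p,['reducer','neck'])
P=np.array([.545,-.275,0.]); v=rot(s).inv().apply(P-s['tcp_pos']);print('pivot in tool mm',v*1000)
v[1]=0
for d in range(6,31,6):
    r=R.from_euler('y',d,degrees=True);print(d,np.round(1000*(v-r.apply(v))))
E
```

```text
3.275 [ 0.5107185  -0.14977793  0.04082651] 0.05035491538865468 54.66074030846357 [-1.2007152   5.90349932  5.73790945] [-0.05629935  0.32824668 -0.76189721  0.16591235 -0.73272313  1.11832189]
reducer landmark_of [ 0.546 -0.278  0.055] 0.59
reducer landmark_of [ 0.76  -0.044 -0.   ] 0.44
neck landmark_of [ 0.507 -0.142  0.053] 0.69
neck spot_in [ 0.546 -0.169  0.062] 0.89
reducer landmark_of [ 0.549 -0.27   0.058] 0.76
reducer spot_in [ 0.505 -0.218  0.096] 0.74
neck landmark_of [ 0.506 -0.144  0.052] 0.78
neck spot_in [ 0.503 -0.225  0.095] 0.63
pivot in tool mm [-62.88696583  -0.98561474 120.69321119]
6 [-13.   0.  -6.]
12 [-26.   0. -10.]
18 [-40.   0. -14.]
24 [-55.   0. -15.]
30 [-69.   0. -15.]
```

The gap of 50.4 mm and the upward reaction show the pads sitting a bit above the axis. I'll reopen, drop about 8 mm and close again.

>>> move_arm:
  targets:
    - [[0,0,0],[0,0,0],-0.6]
    - [[0,0,0],[0,0,0],-0.6]
    - [[3,0,3],[0,0,0],-0.6]
    - [[6,0,6],[0,0,0],-0.6]
    - [[6,0,6],[0,0,0],-0.6]

```text
clock: 4.4
tcp_pos: [0.5095, -0.1502, 0.0309]
orientation: [0.304, 0.558, 0.737, -0.232]
wrist_force: [-1.0, 0.0, -0.3]
finger_gap: 0.0683
grip_force: 0.0
```

>>> move_arm:
  targets:
    - [[0,0,0],[0,0,0],-0.2]
    - [[0,0,0],[0,0,0],0.2]
    - [[0,0,0],[0,0,0],0.5]
    - [[0,0,0],[0,0,0],0.8]
    - [[0,0,0],[0,0,0],0.8]
  squeeze: 50

```text
clock: 5.03
tcp_pos: [0.51, -0.1502, 0.0316]
orientation: [0.305, 0.558, 0.736, -0.231]
wrist_force: [-0.5, -1.1, -0.9]
finger_gap: 0.0508
grip_force: 51.8
```

>>> move_arm:
  targets:
    - [[-12,0,-7],[0,0.6,0],0.8]
    - [[-25,0,-12],[0,1.2,0],0.8]
    - [[-39,0,-16],[0,1.8,0],0.8]
    - [[-52,0,-18],[0,2.4,0],0.8]
    - [[-66,0,-19],[0,3.0,0],0.8]

```text
clock: 5.65
tcp_pos: [0.5187, -0.1817, 0.0922]
orientation: [0.102, 0.599, 0.791, -0.078]
wrist_force: [1.8, -0.3, -3.4]
finger_gap: 0.0504
grip_force: 52.8
```

```bash
python3 - <<'E'
from look import *
s=env.get_state();print(s['clock'],s['tcp_pos'],s['finger_gap'],s['grip_force'],s['wrist_force'],s['ft_torque'],s['joint_pos'])
print(rot(s).as_matrix().round(3))
p=shot('side','s3');ask(p,['reducer','neck'])
p=shot('scene','c3');ask(p,['reducer','neck'])
cv2.imwrite('pics/both3.png',np.hstack([cv2.imread('pics/s3.png')[100:300,150:450],cv2.imread('pics/c3.png')[150:350,150:450]]))
E
```

```text
5.65 [ 0.51873244 -0.18172207  0.0922406 ] 0.05044447933279633 52.770869748428595 [ 1.78593772 -0.25025304 -3.40348163] [ 0.33670457  0.08455287 -0.01077674] [-0.37132777  0.24978223 -0.43027175  0.73403375 -0.20500868  0.90884765]
[[-0.262  0.963  0.069]
 [ 0.931  0.271 -0.245]
 [-0.255 -0.    -0.967]]
reducer landmark_of [ 0.556 -0.304  0.046] 0.73
reducer landmark_of [ 0.521 -0.187  0.115] 0.5
reducer spot_in [ 0.53  -0.2    0.077] 0.65
neck landmark_of [ 0.52  -0.183  0.116] 0.65
neck spot_in [ 0.527 -0.199  0.077] 0.67
reducer landmark_of [ 0.556 -0.3    0.047] 0.84
reducer spot_in [ 0.517 -0.261  0.113] 0.71
neck landmark_of [ 0.519 -0.188  0.113] 0.97
neck spot_in [ 0.512 -0.265  0.11 ] 0.58
```

View pics/both3.png

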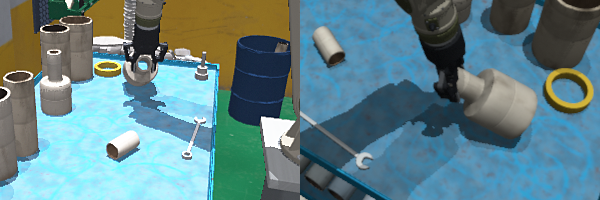

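The crops show the neck held at about (452,85) and the piece raised roughly 30°, with the rim still on the trolley. Contact forces are small, so I'll keep going with the same arc.

>>> move_arm:
  targets:
    - [[-12,0,-7],[0,0.6,0],0.8]
    - [[-25,0,-12],[0,1.2,0],0.8]
    - [[-39,0,-16],[0,1.8,0],0.8]
    - [[-52,0,-18],[0,2.4,0],0.8]
    - [[-66,0,-19],[0,3.0,0],0.8]

```text
clock: 6.78
tcp_pos: [0.5351, -0.238, 0.1284]
orientation: [-0.106, 0.598, 0.79, 0.08]
wrist_force: [-1.1, 0.3, 1.4]
finger_gap: 0.0503
grip_force: 53.8
```

```bash
python3 - <<'E'
from look import *
s=env.get_state();print(s['clock'],s['tcp_pos'],s['finger_gap'],s['grip_force'],s['wrist_force'],s['ft_torque'],s['joint_pos'])
print(rot(s).as_matrix().round(3))
for c in('side','scene'): ask(shot(c),['reducer','neck'])
E
```

```text
6.775 [ 0.53507348 -0.23799319  0.12844203] 0.05025437675644992 53.76870164434422 [-1.1309245   0.3324919   1.41986076] [ 0.02456361  0.39511893 -0.02459944] [-0.63891356  0.54422977  0.1113011   1.35024381  0.16068172  0.64002691]
[[-0.262  0.962 -0.072]
 [ 0.929  0.271  0.253]
 [ 0.262 -0.    -0.965]]
reducer landmark_of [ 0.563 -0.32   0.027] 0.71
reducer spot_in [ 0.544 -0.251  0.092] 0.67
neck landmark_of [ 0.536 -0.253  0.151] 0.57
neck spot_in [ 0.541 -0.251  0.095] 0.85
reducer landmark_of [ 0.562 -0.319  0.025] 0.68
reducer spot_in [ 0.526 -0.303  0.109] 0.69
neck landmark_of [ 0.538 -0.253  0.144] 0.87
neck spot_in [ 0.522 -0.309  0.11 ] 0.8
```

>>> move_arm:
  targets:
    - [[-12,0,-7],[0,0.6,0],0.8]
    - [[-25,0,-12],[0,1.2,0],0.8]
    - [[-39,0,-16],[0,1.8,0],0.8]
    - [[-52,0,-18],[0,2.4,0],0.8]
    - [[-64,0,-19],[0,2.9,0],0.8]

```text
clock: 7.9
tcp_pos: [0.5534, -0.3025, 0.1319]
orientation: [-0.299, 0.56, 0.738, 0.228]
wrist_force: [3.2, -4.2, 22.1]
finger_gap: 0.0506
grip_force: 55.7
```

>>> move_arm:
  targets:
    - [[0,0,0],[0,0,0],0.8]

```text
clock: 8.02
tcp_pos: [0.5537, -0.3035, 0.1295]
orientation: [-0.3, 0.561, 0.737, 0.228]
wrist_force: [1.1, -0.4, 11.8]
finger_gap: 0.0503
grip_force: 57.7
```

```bash
python3 - <<'E'
from look import *
s=env.get_state();print(s['clock'],s['tcp_pos'],s['finger_gap'],s['grip_force'],s['wrist_force'],s['ft_torque'],s['joint_pos'])
print(rot(s).as_matrix().round(3))
for c in('side','scene'): ask(shot(c,c+'4'),['reducer','neck'])
cv2.imwrite('pics/both4.png',cv2.resize(np.hstack([cv2.imread('pics/side4.png')[80:230,240:400],cv2.imread('pics/scene4.png')[180:330,250:410]]),None,fx=2,fy=2))
E
```

```text
8.025 [ 0.55371365 -0.3034614   0.1295432 ] 0.05028073555423662 57.686873119207576 [ 1.10490029 -0.37429545 11.84194973] [ 1.13998342  0.34110491 -0.22145042] [-0.79365013  1.11582157  0.95742939  2.11834515  0.34650113  0.37896906]
[[-0.191  0.964 -0.186]
 [ 0.69   0.266  0.673]
 [ 0.698  0.    -0.716]]
reducer landmark_of [ 0.562 -0.326 -0.   ] 0.95
reducer spot_in [ 0.555 -0.287  0.078] 0.68
neck landmark_of [ 0.762 -0.046 -0.   ] 0.66
neck landmark_of [ 0.56  -0.326  0.14 ] 0.59
neck spot_in [ 0.554 -0.286  0.081] 0.92
reducer landmark_of [ 0.562 -0.322  0.003] 0.6
reducer spot_in [ 0.516 -0.329  0.079] 0.68
neck spot_in [ 0.51  -0.335  0.081] 0.8
```

View pics/both4.png

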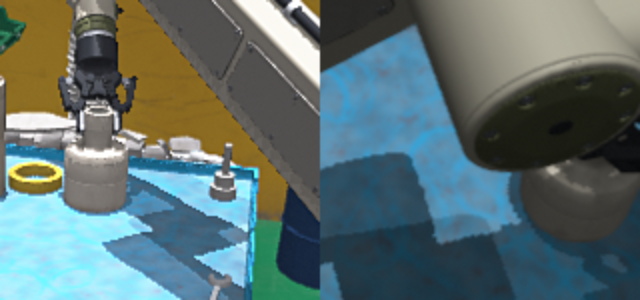

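The reducer stands upright on its wide end at about (97,165) in the left crop, neck between the fingers. I'll open slowly, then lift clear.

>>> move_arm:
  targets:
    - [[0,0,0],[0,0,0],0.2]
    - [[0,0,0],[0,0,0],-0.2]
    - [[0,0,0],[0,0,0],-0.6]
    - [[0,0,0],[0,0,0],-1]
    - [[0,0,0],[0,0,0],-1]
  squeeze: 20

```text
clock: 9.15
tcp_pos: [0.553, -0.303, 0.1285]
orientation: [-0.299, 0.56, 0.739, 0.226]
wrist_force: [-0.7, 0.2, 0.1]
finger_gap: 0.0855
grip_force: 0.0
```

```bash
python3 - <<'E'
from look import *
s=env.get_state();print(s['clock'],s['tcp_pos'],s['finger_gap'],s['grip_force'],s['wrist_force'])
ask(shot('side'),['reducer'])
E
```

```text
9.15 [ 0.55304317 -0.30295243  0.12845923] 0.08548495761223472 0.0 [-0.66419438  0.22943964  0.11184566]
reducer landmark_of [ 0.562 -0.328  0.   ] 0.7
reducer spot_in [ 0.557 -0.291  0.08 ] 0.89
```

>>> move_arm:
  targets:
    - [[7,0,-9],[0,0,0],-1]
    - [[16,0,-20],[0,0,0],-1]
    - [[28,0,-34],[0,0,0],-1]
    - [[42,0,-50],[0,0,0],-1]
    - [[56,0,-66],[0,0,0],-1]

```text
clock: 9.93
tcp_pos: [0.5629, -0.3097, 0.2004]
orientation: [-0.286, 0.565, 0.742, 0.222]
wrist_force: [-4.1, -2.4, 6.1]
finger_gap: 0.0855
grip_force: 0.0
```

>>> move_arm:
  targets:
    - [[14,0,-14],[0,0,0],-1]
    - [[28,0,-28],[0,0,0],-1]
    - [[28,0,-28],[0,0,0],-1]

```text
clock: 10.3
tcp_pos: [0.5672, -0.3047, 0.2238]
orientation: [-0.271, 0.569, 0.745, 0.218]
wrist_force: [-0.4, -0.1, 0.3]
finger_gap: 0.0855
grip_force: 0.0
```

```bash
python3 - <<'E'
from look import *
s=env.get_state();print(s['clock'],s['tcp_pos'],s['wrist_force'],s['qvel'].round(3))
for c in('side','scene'): ask(shot(c,c+'5'),['reducer','sleeve','standing_reducer'])
E
```

```text
10.3 [ 0.5672054  -0.30469378  0.2237782 ] [-0.44866064 -0.11067531  0.25323257] [-0.007  0.024  0.001 -0.007 -0.005 -0.003]
reducer landmark_of [ 0.559 -0.325  0.   ] 0.93
reducer spot_in [ 0.555 -0.286  0.076] 0.94
sleeve landmark_of [0.487 0.106 0.026] 0.65
sleeve spot_in [0.507 0.157 0.034] 0.92
standing_reducer landmark_of [ 0.761 -0.043 -0.003] 0.56
standing_reducer spot_in [ 0.751 -0.016  0.081] 0.56
reducer landmark_of [ 0.563 -0.323  0.   ] 0.62
reducer spot_in [ 0.521 -0.336  0.096] 0.92
```

View pics/side5.png

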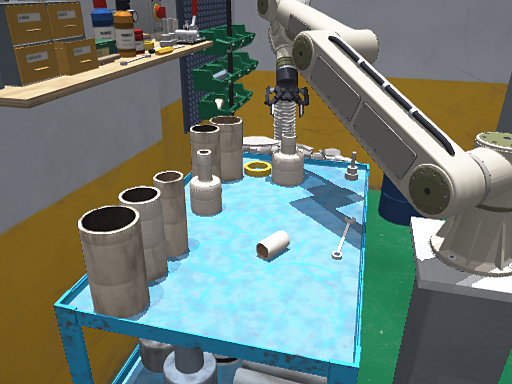

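The reducer stands upright at (288,165) with the gripper clear above it at (287,98). The sleeve at (272,246) and the other reducer at (206,190) haven't moved.

```bash
python3 -c "
from workcell import env
print(env.hand_in())"
```

```text
the job is handed in; nothing more can be done
None
```

The fallen reducer now stands upright on its wide end, released, with the sleeve and the other reducer left where they were; the job was handed in after about 10 s.

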